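Back a coil winder off to its start tooth and set the pawl

TASK

The hand coil winder has been left several teeth past its start. Throw its pawl right over, clear of the ratchet, wind the spindle back until the white tooth is just short of where the pawl drops in, and put the pawl back down in front of that tooth. Then ease the crank back so that the white tooth bears firmly on the pawl for a moment, with a light pull of about 5 newtons at the crank and never enough to strain the pawl, and let go; keep off the ceramic former and leave the other things on the desk where they are.

Things in the scene. Friction and masses are not known exactly. Their poses are not given: they have to be found in the camera images.
- winder: hand coil winder bolted to the desk, blue cast base 116 x 132 x 12 mm. Origin: centre of the underside, on the desk. +y runs along the level spindle (x = 0, z = 100 mm) from the crank end to the ratchet end; +x is the side away from the person winding; z up. Two pedestals 119 mm high lie between y = -60 and +50 mm; a bracket on the ratchet-end one carries the pawl
- spindle (a joint): angle of spindle, crank, former and ratchet, rad. 0: the white tooth's steep face is against the seated pawl. Grows winding forward (wheel top moves to winder +x); 1.1 to 2.7 at the start. A felt brake drags about 0.08 N m (1.5 N at the crank) and holds it where left. Teeth 0.393 rad apart; between 0.03 and 0.36 the lowered pawl falls into the gap in front of the white tooth
- spindle_axis (a point): point on the fixed spindle axis abreast of the middle of the crank knob (winder frame 0, -100, 100 mm): centre of the knob's circle of 55 mm radius
- crank_grip (a point): middle of the crank's dark wooden knob, a cylinder 20 mm across, 44 mm long, along the spindle direction (winder y -122 to -78 mm), free to turn on its pin; 55 mm from the spindle axis, a - 1.309 rad from straight up towards winder +x when the spindle reads a (so at 0 it lies 75 degrees over to -x, and the whole job keeps it in the upper half circle)
- ratchet: dark steel ratchet wheel on the +y end of the spindle, 12 mm thick, 16 teeth, 40 mm crest and 33 mm root radius, one tooth painted white. Origin: its centre on the axis (winder 0, 58, 100 mm). Teeth have a radial steep face and a long slope: the pawl lets it wind forward and blocks it backward
- white_tooth (a point): crest of the white tooth, on its steep face, 40 mm from the spindle axis; at spindle = 0 it is straight up
- pawl_lift (a joint): lift of the red gravity pawl, rad. 0: nose fully down in a gap (resting on a tooth's slope it reads up to 0.2). Grows as the nose end is lifted up and over towards winder -x; past about 1.6 it falls back by its own weight to its stop at 2.2 and stays. About 60 g in all
- pawl_pivot (a point): point on the fixed axis of the pawl's pivot, parallel to the spindle, abreast of the middle of the pawl's finger knob (winder frame -46, 84, 150 mm)
- pawl_grip (a point): middle of the pawl's brass finger knob, a cylinder 12 mm across, 32 mm long, along the spindle direction (winder y 68 to 100 mm), free to turn on its pin, standing clear beside the ratchet; 49 mm from the pivot, 0.225 rad above level on the winder +x side at pawl_lift = 0, swinging up and over with the pawl
- pawl: moulded red plastic pawl, 56 mm long, whose nose drops between the teeth; origin on the pivot axis (winder -46, 58, 150 mm). The nose takes the tooth's push 35 mm from the spindle axis, so about 1.6 times the pull at the crank less the drag; the contact is hard; bearing on it with more than 15 N, or pressing it into the teeth with 30 N, strains it
- former: ivory ribbed ceramic coil former 44 mm in diameter, 64 mm long, on the spindle between the pedestals; fragile, not to be pressed. Origin on the spindle axis
- nut_driver: steel nut driver with red handle, 150 mm long, on the magnetic strip; origin under the handle. Bystander
- tuning_tool: steel tuning tool with yellow handle, 150 mm long, on the magnetic strip; origin under the handle. Bystander
- valve: squat green glass valve on a black base, 42 mm in diameter, 66 mm high; origin under its centre. Bystander
- post_block: black block with three brass binding posts, 50 x 80 mm, 42 mm high; origin under its centre. Bystander
- resistor_board: ivory ceramic board with six resistors, 60 x 95 mm, 14 mm high; origin under its centre. Bystander
- spare_former: spare ivory ceramic former standing on end beyond the winder, 40 mm in diameter, 60 mm high; origin under its centre. Bystander
- meter: yellow hand meter lying flat, 135 x 72 x 40 mm; origin under its centre. Bystander

How it is judged:
On the way, in this order (a step that is already met when the one before it is completed fails the run):
1. the pawl is thrown over past its balance point, clear of the ratchet (value of joint pawl_lift above 1.75 rad), for 0.2 s.
2. with the pawl still thrown back, the spindle is wound back until the white tooth is less than one tooth short of the pawl's place (value of joint pawl_lift above 1.5 rad and value of joint spindle between -0.02 and 0.38 rad), for 0.2 s.
3. with the pawl down in front of the white tooth, that tooth bears on the pawl with more than 3 N for 0.4 s (value of joint pawl_lift below 0.1 rad and value of joint spindle between -0.06 and 0.06 rad and contact force between pawl and ratchet above 3 N), for 0.4 s.
At the end, for the whole second after the job is handed in: the pawl is fully down in the gap in front of the white tooth (lift under 0.1 rad), the white tooth's steep face is within 0.06 rad (2 mm) of it, and everything is at rest and let go (value of joint pawl_lift below 0.1 rad and value of joint spindle between -0.06 and 0.06 rad and velocity of joint spindle between -0.05 and 0.05 rad/s and velocity of joint pawl_lift between -0.1 and 0.1 rad/s); the robot touches nothing.
It fails at once if the white tooth is driven onto the pawl with more than 15 N (contact force between pawl and ratchet above 15 N and value of joint spindle below 0.06 rad).
It fails at once if the pawl is strained: more than 30 N between its nose and the ratchet at any time (forced back against it, or pressed into the teeth) (contact force between pawl and ratchet above 30 N).
It fails at once if the ceramic former is pressed (more than 3 N) (contact force between any of the arm, the fingers and former above 3 N).
It fails at once if a bystander is moved by more than 15 mm (distance of any of nut_driver, tuning_tool, valve, post_block, resistor_board, spare_former, meter from where it was at the start of the episode above 0.015 m).
It also fails if it takes over 70 s, if anything falls off the work surface, if the arm or the gripper's body presses on something with over 40 N, if the wrist force passes 120 N, or if a joint passes its speed limit or range.

ROBOT

A 7-joint arm with a two-finger parallel gripper is mounted at the origin on the work surface. World frame = base frame: x ahead of the robot, y to its left, z up, the work surface at z = 0. Lengths are in m, angles in rad, forces in N, time in s.
With the tool pointing down it reaches from about 0.425 to 0.925 m from the base axis. Payload 6.8 kg.
Tool frame: the origin (TCP) lies on the front face of the gripper's body, between the roots of the fingers; the fingertips stand 73 mm ahead of it and the grasp point (between the pads) lies 54 mm ahead of it (env.nose_length is the distance from the TCP to the fingertips, in m); z points along the fingers, y is the direction in which the jaws open and shut (so a half turn about z gives the same grasp; the last joint's range is limited). The gripper opens to 85 mm and grips with 20 to 120 N. Pads are 22 mm wide; open, the fingers measure 114 mm over their backs; the gripper's body (76 mm by 85 mm) begins 54 mm behind the grasp point. The pads swing forward as they close: fully open they stand 13 mm farther back than shut.
Start: joints at [1.065, 0.477, 0.022, 1.555, -0.011, 1.109, -0.083], TCP at [0.261, -0.622, 0.304] pointing down, gripper open.
Joint ranges: [-2.96, 2.96], [-0.34, 2.1], [-1.41, 1.46], [0.24, 2.44], [-1.37, 4.51], [0.17, 1.92], [-2.96, 2.96]. Speed limits (rad/s): [2.39, 2.39, 3.14, 3.14, 3.14, 3.14, 3.14].

INTERFACE

Orientations are given as a unit quaternion [w, x, y, z].
In Python, from cell import env, kin, camera, calibration, job gives the robot as it stands. The module is installed in compiled form; this text tells all that it offers. Calls block until the motion is done:
- env.reach(position, orientation): joint-space move of the TCP to a pose.
- env.movel(position, velocity=0.15, rot=None, stop_force=None): straight line of the TCP; rot=None keeps the orientation; velocity is the mean speed in m/s. With stop_force (N) it stops when the force on the tool has changed by that much, and returns True; else False.
- env.goto_joints(angles): joint-space move.
- env.grip(opening, f_grip=None): finger opening in m; f_grip is the grip in N (None keeps the last); returns when the fingers have stopped.
- env.dwell(seconds).
- kin.inverse_kinematics(position, orientation): joint angles nearest the present ones, or None.
- env.get_state(): the state.
- camera(name): name is "scene" or "side" or "wrist"; returns (picture, depth): 420x560x3 uint8, blue, green, red; 420x560 float32, m along the optical axis (not along the pixel's ray), 0 where there is no reading.
- calibration(name): a dict with "fx", "fy", "cx", "cy" (pixels), "k1" (the pictures are not rectified: a ray, as slopes to the right and down, at radius r is drawn at 1 + k1 r^2 times it, then the intrinsics apply), "rvec" (rotation vector, rad) and "tvec" (3), from world to camera coordinates, as OpenCV has them. Camera axes: x right, y down, z forward; pixel columns grow to the right and rows downward; lengths in m; the calibration is good to about 2 mm. A picture is of the moment at which its call begins: read the wrist's pose just before it. calibration takes no time and is no camera call; for the wrist camera it gives the pose at the moment of the call.
A pose or a line that the arm cannot do raises env.PlanningError and nothing moves.
- job.job_done(): hands the job in, once; it reports no verdict.
The state is a dict: "time": time; "qpos": joint angles; "joint_velocities": joint speeds; "joint_torque": joint torques, N m; "tcp_pos": TCP position; "orientation": TCP orientation; "force": force on the tool from outside, world axes, zero at the start; "torque": the same for the moment, N m; "opening": finger opening in m.
Only numpy, scipy, OpenCV 4.12 (cv2) and the standard library are available. Lean on these libraries where they do the work, as an engineer would, in place of code of your own. Each camera call takes 0.05 s, during which the arm holds its last target. There are 200 camera calls.

## Working session

There is one attempt and no reset: what is moved stays moved. The work goes in short steps, each a Python script; the robot and the scene stay as the last script left them, time stands still between calls to the robot, and variables do not carry over. Pictures are saved under pics/ and viewed, about 8 in all and at most 12, crops included, and the job is handed in when it is done.

```bash
mkdir -p pics; ls
python3 - <<'E'
from cell import env,kin,camera,calibration,job
import cv2,numpy as np
for n in("scene","side"):
    p,d=camera(n);cv2.imwrite(f"pics/{n}0.png",p);np.save(f"pics/{n}0.npy",d)
    c=calibration(n);print(n,c)
    R=cv2.Rodrigues(np.array(c['rvec'],float))[0];print(-R.T@np.array(c['tvec']).ravel())
s=env.get_state();print(s)
E
```

```text
pics
scene {'fx': 427.2580101798685, 'fy': 427.2580101798685, 'cx': 290.6303827796303, 'cy': 214.71577676251695, 'k1': -0.07333679422361125, 'rvec': array([ 1.03426187,  2.44897161, -1.02391943]), 'tvec': array([ 0.37604822, -0.20103409,  1.51975206])}
[1.13026353 0.58948333 0.93085285]
side {'fx': 434.168123689301, 'fy': 434.168123689301, 'cx': 274.7606224293853, 'cy': 204.521398852027, 'k1': -0.022778781591962057, 'rvec': array([ 0.24016928, -2.81759435,  1.18732833]), 'tvec': array([0.53597965, 0.14436002, 1.12786748])}
[0.3989533  0.78766821 0.89477042]
{'time': 0.1, 'qpos': array([ 1.06487839,  0.47773025,  0.0223343 ,  1.55635849, -0.01148082,
        1.10930426, -0.08308756]), 'joint_velocities': array([-8.75081664e-05, -1.83512491e-03, -7.18116891e-04, -3.71185524e-03,
       -3.94323332e-04,  4.41288427e-04, -5.68023436e-04]), 'joint_torque': array([ 4.54756795e-03, -5.97758961e+01,  1.61362287e+00, -2.81955206e+01,
        1.28466095e-02,  5.04671814e-03, -2.95721463e-05]), 'tcp_pos': array([ 0.2613356 , -0.6219026 ,  0.30301159]), 'orientation': array([-8.03530898e-04,  9.80277627e-01,  1.97623571e-01, -2.31077795e-04]), 'force': array([-0.08871034,  0.2064928 ,  0.43304025]), 'torque': array([-0.00705069, -0.03151123, -0.03764727]), 'opening': 0.08523809875607909}
```

View pics/scene0.png

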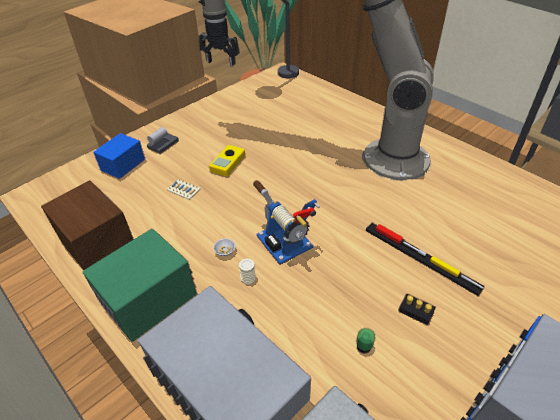

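View pics/side0.png

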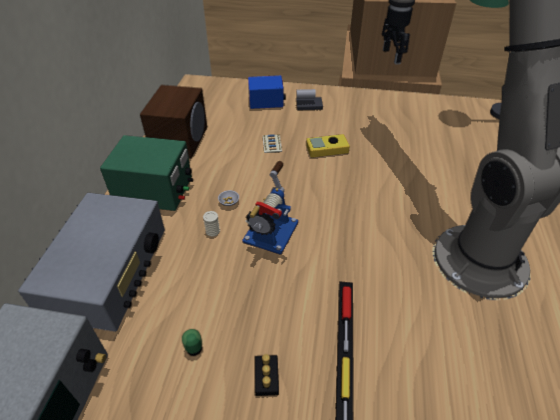

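The scene picture shows the winder at about (288,225), with its knob at (260,188) and red pawl at (303,213). In the side picture it is at (270,220), with the knob at (278,168). The ratchet end faces the cameras and the desk around it is clear. Next I'll fit the base rectangle.

```bash
cat > h.py <<'E'
from cell import env,kin,camera,calibration,job
import cv2,numpy as np
from scipy.spatial.transform import Rotation as Ro
def cloud(c,d):
    v,u=np.mgrid[:d.shape[0],:d.shape[1]].astype(float)
    x=(u-c['cx'])/c['fx'];y=(v-c['cy'])/c['fy'];xd,yd=x.copy(),y.copy()
    for _ in range(8):
        s=1+c['k1']*(x*x+y*y);x=xd/s;y=yd/s
    P=np.stack([x*d,y*d,d],-1);R=cv2.Rodrigues(np.array(c['rvec'],float))[0]
    return (P-np.array(c['tvec']).ravel())@R
def proj(c,X):
    R=cv2.Rodrigues(np.array(c['rvec'],float))[0];P=np.atleast_2d(X)@R.T+np.array(c['tvec']).ravel()
    x=P[:,0]/P[:,2];y=P[:,1]/P[:,2];s=1+c['k1']*(x*x+y*y)
    return np.stack([c['fx']*x*s+c['cx'],c['fy']*y*s+c['cy']],1)
E
python3 - <<'E'
from h import *
allb=[]
for n,(u0,v0,u1,v1) in {"scene":(240,170,335,270),"side":(225,150,320,260)}.items():
    p=cv2.imread(f"pics/{n}0.png");d=np.load(f"pics/{n}0.npy");W=cloud(calibration(n),d)
    W=W[v0:v1,u0:u1].reshape(-1,3);hsv=cv2.cvtColor(p,cv2.COLOR_BGR2HSV)[v0:v1,u0:u1].reshape(-1,3).astype(int)
    b=(hsv[:,0]>100)&(hsv[:,0]<130)&(hsv[:,1]>120)&(W[:,2]<0.02)&(W[:,2]>0.003)
    B=W[b];allb.append(B);print(n,b.sum(),cv2.minAreaRect(B[:,:2].astype(np.float32)),np.median(B[:,2]))
    r=((hsv[:,0]<6)|(hsv[:,0]>174))&(hsv[:,1]>180)&(W[:,2]>.08);print('red',r.sum(),W[r].mean(0),W[r].min(0),W[r].max(0))
    k=(W[:,2]>.12);print('top',W[k].min(0),W[k].max(0))
    cv2.imwrite(f"pics/{n}c.png",cv2.resize(p[v0:v1,u0:u1],None,fx=5.5,fy=5.5,interpolation=cv2.INTER_CUBIC))
    kk=(hsv[:,2]<110)&(W[:,2]>.06);
A=np.vstack(allb);print(cv2.minAreaRect(A[:,:2].astype(np.float32)))
E
python3 -c "
import cv2,numpy as np
a=cv2.imread('pics/scenec.png');b=cv2.imread('pics/sidec.png')
h=550;f=lambda i:cv2.resize(i,(400,int(i.shape[0]*400/i.shape[1])))
a,b=f(a),f(b);H=max(a.shape[0],b.shape[0]);o=np.zeros((H,800,3),np.uint8);o[:a.shape[0],:400]=a;o[:b.shape[0],400:]=b;cv2.imwrite('pics/both.png',o)"
```

```text
scene 556 ((0.5599868297576904, -0.00441557914018631), (0.13062439858913422, 0.11398471891880035), 77.45099639892578) 0.012673079273370857
red 117 [0.55382473 0.06156512 0.16078552] [0.52281837 0.05065914 0.13468209] [0.5818787  0.06989578 0.17217038]
top [ 0.49769424 -0.12606835  0.12003454] [1.13026353 0.58948333 0.93085285]
side 746 ((0.5555318593978882, -0.0039057359099388123), (0.13094544410705566, 0.11203175038099289), 75.81648254394531) 0.01163703495253951
red 163 [0.54937849 0.07132506 0.1671829 ] [0.3989533  0.05122199 0.13531206] [0.57883393 0.78766821 0.89477042]
top [ 0.3989533  -0.12327508  0.12005802] [0.60153045 0.78766821 0.89477042]
((0.5588725209236145, -0.004069812595844269), (0.13113026320934296, 0.11736555397510529), 76.78788757324219)
```

View pics/both.png

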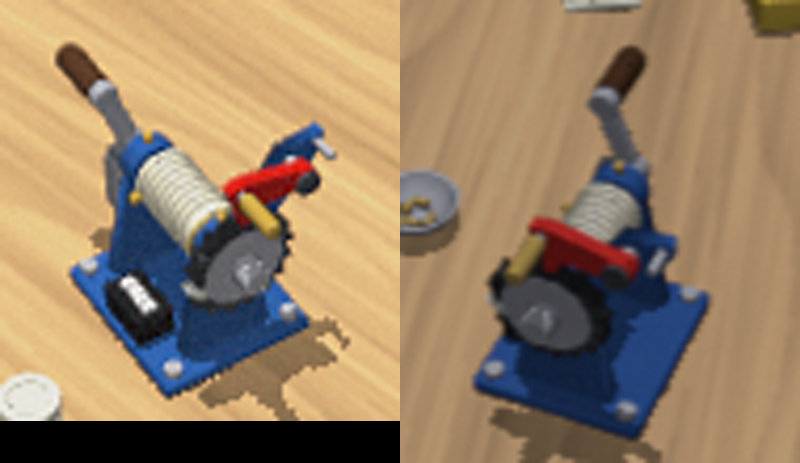

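The base rectangle measures 131 x 117 mm, close to the given size. The winder sits at about (0.559, -0.004) with yaw about -13°. The white tooth shows low on the +x side (crop pixel 195,290), so the spindle is near 2 rad. I'll go above it for one closer look and check IK for the tilts I plan to use.

```bash
cat >> h.py <<'E'
import json,os
WP=json.load(open('wp.json')) if os.path.exists('wp.json') else [0.5589,-0.0041,-0.2305]
def w2(p):
    c,s=np.cos(WP[2]),np.sin(WP[2]);p=np.atleast_2d(p)
    return np.stack([WP[0]+c*p[:,0]-s*p[:,1],WP[1]+s*p[:,0]+c*p[:,1],p[:,2]],1)
def toW(P):
    c,s=np.cos(WP[2]),np.sin(WP[2]);q=P-np.array([WP[0],WP[1],0])
    return np.stack([c*q[...,0]+s*q[...,1],-s*q[...,0]+c*q[...,1],q[...,2]],-1)
def pose(p,phi,L=0.054,flip=1):
    """grasp point p (winder frame, m), tool standing at phi from straight up towards winder +x, jaws across winder y"""
    u=np.array([np.sin(phi),0,np.cos(phi)]); y=flip*np.array([np.cos(phi),0,-np.sin(phi)]); z=-u
    R=np.stack([np.cross(y,z),y,z],1); Rz=Ro.from_euler('z',WP[2])
    q=(Rz*Ro.from_matrix(R)).as_quat()
    return w2(np.array(p)+L*u)[0],np.array([q[3],q[0],q[1],q[2]])
def crank(a,yw=-.102,r=.055): t=a-1.309; return np.array([r*np.sin(t),yw,.1+r*np.cos(t)]),t
def pawl(l,yw=.088,r=.049): t=l+.225; return np.array([-.046+r*np.cos(t),yw,.15+r*np.sin(t)]),np.pi/2-t
E
python3 - <<'E'
from h import *
for fl in(1,-1):
    P,q=pose([0,0,.35],0,flip=fl);j=kin.inverse_kinematics(P,q);print(fl,j)
    for a in (2.2,1.5,.8,.2,0):
        p,t=crank(a);print('crank',a,[kin.inverse_kinematics(*pose(p,f*t,flip=fl)) is not None for f in(0,.3,.6,1)])
    for l in (0,.5,1.,1.6,2.,2.2):
        p,t=pawl(l);print('pawl',l,[kin.inverse_kinematics(*pose(p,f*t,flip=fl)) is not None for f in(0,.3,.6,1)])
env.reach(*pose([-.0,0,.36],0))
c=calibration("wrist");p,d=camera("wrist");cv2.imwrite("pics/w1.png",p);np.save("pics/w1.npy",d);json.dump({k:np.array(v).tolist() for k,v in c.items()},open('pics/w1.json','w'))
print(env.get_state()['time'],env.get_state()['tcp_pos'],d[200,280])
E
```

```text
1 [ 0.36368786  0.25459352 -0.56679067  1.67800092  0.14295612  1.25055027
 -0.46414659]
crank 2.2 [True, True, True, True]
crank 1.5 [True, True, True, True]
crank 0.8 [True, True, True, True]
crank 0.2 [True, True, False, False]
crank 0 [True, True, False, False]
pawl 0 [True, True, True, False]
pawl 0.5 [True, True, True, True]
pawl 1.0 [True, True, True, True]
pawl 1.6 [True, True, True, True]
pawl 2.0 [True, True, True, True]
pawl 2.2 [True, True, True, False]
-1 [ 0.78551698  0.42485455 -1.17782387  1.65456009  0.40236509  1.33510408
  2.45374742]
crank 2.2 [True, True, True, True]
crank 1.5 [True, True, True, True]
crank 0.8 [True, True, True, True]
crank 0.2 [True, True, False, False]
crank 0 [True, True, False, False]
pawl 0 [True, True, True, False]
pawl 0.5 [True, True, True, True]
pawl 1.0 [True, True, True, True]
pawl 1.6 [True, True, True, True]
pawl 2.0 [True, True, True, True]
pawl 2.2 [True, True, True, False]
2.6167 [ 0.55900158 -0.00536652  0.41371862] 0.37366164
```

View pics/w1.png

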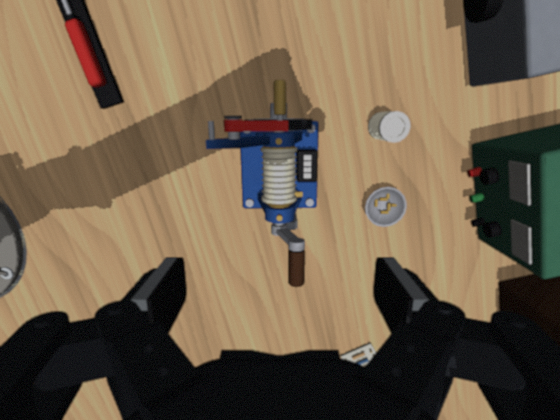

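The wrist view is square to the winder. The base is at (242-318, 122-210), the brass knob at (280, 80-115), the stop pin at (211,133) well behind the brass knob's span, and the crank knob at (296, 250-285). I'll refine the pose from the depth data.

Run:
```python
from h import *
c={k:np.array(v) for k,v in json.load(open('pics/w1.json')).items()}
p=cv2.imread('pics/w1.png');W=cloud(c,np.load('pics/w1.npy'));L=toW(W)
hsv=cv2.cvtColor(p,cv2.COLOR_BGR2HSV).astype(int)
b=(hsv[...,0]>100)&(hsv[...,0]<130)&(hsv[...,1]>120)&(W[...,2]<.02)&(W[...,2]>.003);b[:,:200]=0;b[:,340:]=0
print('base',b.sum(),cv2.minAreaRect(W[b][:,:2].astype(np.float32)),np.median(W[b][:,2]))
def st(n,m):
    q=L[m]*1000;print(n,m.sum(),'med',np.median(q,0).round(1),'lo',np.percentile(q,2,0).round(1),'hi',np.percentile(q,98,0).round(1));return q
z=np.zeros(b.shape,bool)
m=z.copy();m[75:110,270:292]=1;m&=L[...,2]>.14;q=st('pawlknob',m)
m=z.copy();m[252:290,284:308]=1;m&=L[...,2]>.12;st('crankknob',m)
m=z.copy();m[145:205,258:300]=1;m&=L[...,2]>.11;st('former',m)
m=z.copy();m[110:140,200:220]=1;m&=L[...,2]>.12;st('pin',m)
m=z.copy();m[110:140,222:244]=1;m&=L[...,2]>.14;st('pivot',m)
```

```text
base 1809 ((0.5571891069412231, -0.006880901753902435), (0.1266600787639618, 0.1127094179391861), 77.50271606445312) 0.011727344044209314
pawlknob 360 med [ -0.2  88.4 167.2] lo [ -5.3  75.2 164.2] hi [  5.3 101.2 169.3]
crankknob 581 med [ 18.1 -96.3 159.8] lo [   9.3 -117.6  154. ] hi [ 27.6 -76.7 162.1]
former 1705 med [ -0.8   3.8 117.6] lo [-17.7 -30.8 110.5] hi [ 14.9  36.8 121.7]
pin 130 med [-67.9  54.6 161.1] lo [-71.4  46.8 146.2] hi [-62.   64.2 163. ]
pivot 439 med [-46.2  59.3 158.3] lo [-56.1  46.8 149.8] hi [-36.2  69.8 163. ]
```

The pivot, former and knob agree with the model to 1–1.5 mm after a small shift. The spindle reads about 1.66 and the pawl lift about 0.05. Now I'll throw the pawl with a loose, tilted cage around the brass knob.

```bash
cat > wp.json <<'E'
[0.5582, -0.0029, -0.2305]
E
cat >> h.py <<'E'
def F(): return env.get_state()['force'].round(1)
def go(p,phi,v=.06,L=.054,sf=None):
    P,q=pose(p,phi,L); return env.movel(P,velocity=v,rot=q,stop_force=sf)
def shot(n,name,box=None,k=1):
    c=calibration(n);p,d=camera(n)
    if box: u0,v0,u1,v1=box;im=cv2.resize(p[v0:v1,u0:u1],None,fx=k,fy=k,interpolation=cv2.INTER_CUBIC)
    else: im=p
    cv2.imwrite(f"pics/{name}.png",im);return p,d,toW(cloud(c,d))
E
python3 - <<'E'
from h import *
p,t=pawl(.05);f=.5
env.grip(.03,20)
env.reach(*pose(p,f*t,L=.054+.07))
print(go(p,f*t,v=.05,L=.053,sf=6),F())
env.grip(.016);print(env.get_state()['opening'],F())
for l in np.linspace(.05,2.15,17)[1:]:
    p,t=pawl(l)
    h=go(p,f*t,v=.06,L=.053,sf=12)
    if h: print('stop',l,F());break
print(env.get_state()['time'],F())
shot("scene","s1",(230,160,350,270),6)
E
```

```text
False [ 0.3 -0.  -0.4]
0.01588974699458446 [-0.8  0.3  0.9]
10.85 [-0.5 -0.7 -0.3]
```

View pics/s1.png

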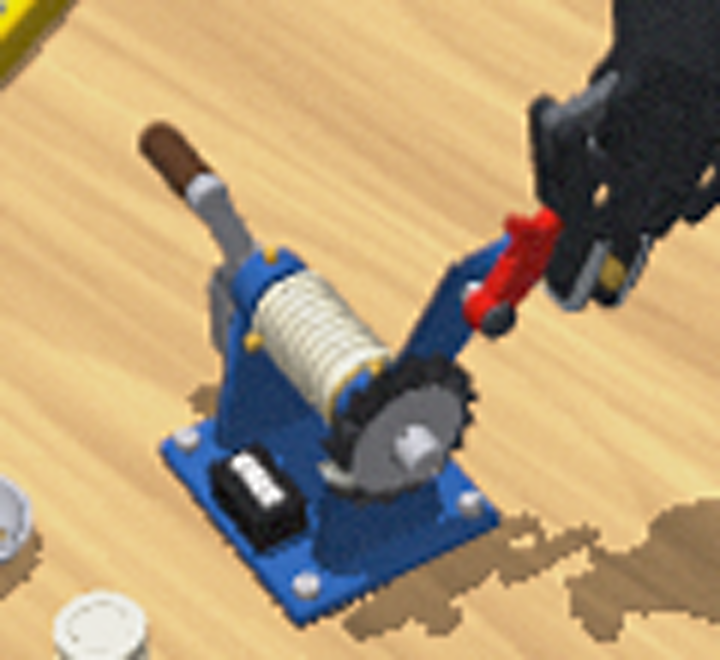

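The pawl is thrown over: its red body is at (515,265), well clear of the ratchet, with the knob caged at (612,275). I'll release it, check, then wind the crank back in a loose cage.

```bash
cat >> h.py <<'E'
def red():
    p,d=camera("scene");L=toW(cloud(calibration("scene"),d))
    h=cv2.cvtColor(p,cv2.COLOR_BGR2HSV).astype(int);m=((h[...,0]<6)|(h[...,0]>174))&(h[...,1]>180)&(L[...,2]>.08)&(L[...,2]<.3)&(np.hypot(L[...,0],L[...,1])<.2)
    q=L[m]*1000;return len(q),np.percentile(q,[5,50,95],axis=0).round(0).tolist()
E
python3 - <<'E'
from h import *
p,t=pawl(2.15);f=.5
env.grip(.032);go(p,f*t,v=.1,L=.054+.07)
go([p[0]+.03,p[1]-.05,.30],0,v=.2)
R=red();print(R,env.get_state()['time'])
assert R[1][1][0]<-40
f=.33;p,t=crank(1.664);env.grip(.045)
env.reach(*pose(p,f*t,L=.054+.09))
print(go(p,f*t,v=.08,L=.052,sf=6),F())
env.grip(.023);print(env.get_state()['opening'],F())
for a in np.linspace(1.664,.19,14)[1:]:
    p,t=crank(a)
    if go(p,f*t,v=.06,L=.052,sf=15): print('stop',a,F());break
print(env.get_state()['time'],F())
shot("scene","s2",(230,160,350,270),6)
E
```

```text
(140, [[-80.0, 56.0, 155.0], [-61.0, 62.0, 173.0], [-38.0, 65.0, 194.0]]) 13.0583
False [-0.1  0.1 -0.4]
0.02296393704237682 [ 0.8  0.7 -0.6]
19.3917 [-0.6  0.7  0.3]
```

View pics/s2.png

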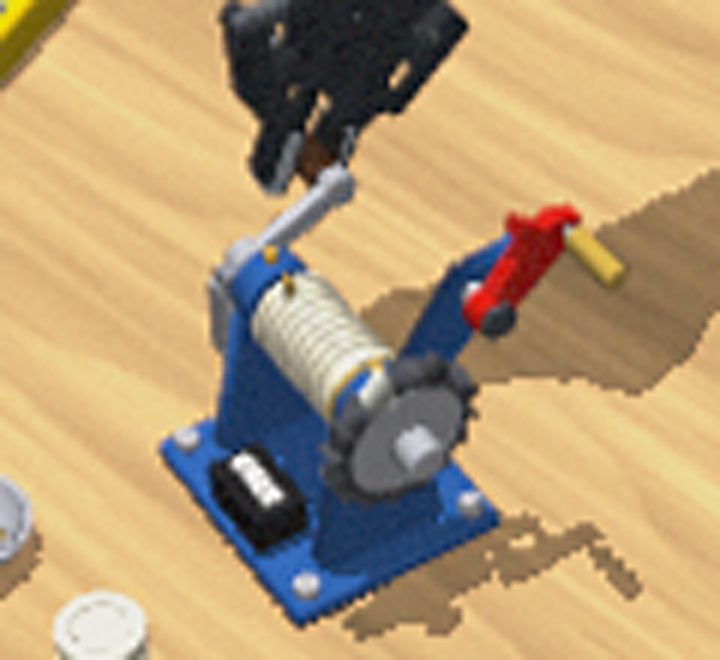

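The pawl stays on its stop and the white tooth is near the top (375,385). I'll let go of the crank, back out, and measure the crank knob from the wrist camera.

Run:
```python
from h import *
p,t=crank(.19);f=.33
env.grip(.045);go(p,f*t,v=.1,L=.054+.09);go([-.045,-.06,.27],0,v=.15)
p,d,L=shot("wrist","w2")
hsv=cv2.cvtColor(p,cv2.COLOR_BGR2HSV).astype(int)
m=(L[...,2]>.105)&(L[...,2]<.16)&(L[...,1]<-.083)&(L[...,1]>-.12)&(np.abs(L[...,0]+.045)<.03)
q=L[m]*1000;print(m.sum(),np.percentile(q,[2,50,98],axis=0).round(1).tolist())
x=(np.percentile(q[:,0],2)+np.percentile(q[:,0],98))/2
z=np.percentile(q[:,2],95)-10;print('knob',x,z,'a',np.arctan2(x,z-100)+1.309)
# white tooth
w=(hsv[...,1]<60)&(hsv[...,2]>150)&(L[...,2]>.12)&(L[...,2]<.145)&(L[...,1]>.052)&(L[...,1]<.066)&(abs(L[...,0])<.04)
if w.any(): print('white',w.sum(),np.percentile(L[w]*1000,[2,50,98],axis=0).round(1).tolist())
print(env.get_state()['time'])
```

```text
827 [[-58.6, -119.0, 126.2], [-48.8, -100.9, 131.9], [-39.8, -83.8, 134.1]]
knob -49.19876574454671 123.80107579424833 a 0.18878629442571038
white 156 [[5.8, 52.7, 125.9], [9.7, 55.2, 133.2], [16.7, 59.2, 138.9]]
21.6917
```

View pics/w2.png

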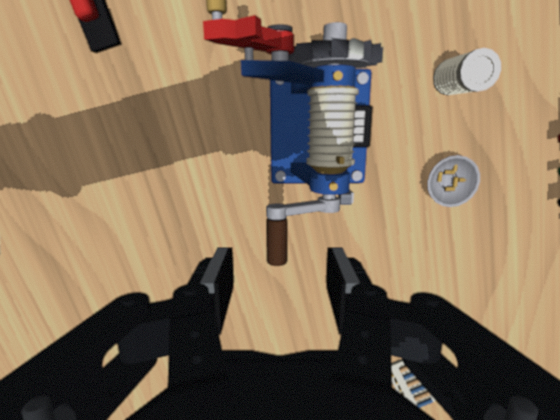

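The measured angle is 0.19 by the knob, and the white tooth agrees. Next the pawl goes back down.

Run:
```python
from h import *
f=.5;p,t=pawl(2.2);env.grip(.034)
go([-.045,.03,.31],0,v=.25)
env.reach(*pose(p,f*t,L=.054+.06))
print(go(p,f*t,v=.05,L=.053,sf=6),F())
env.grip(.016);print(env.get_state()['opening'],F())
for l in np.linspace(2.2,.08,17)[1:]:
    p,t=pawl(l)
    if go(p,f*t,v=.06 if l>.3 else .03,L=.053,sf=8): print('stop',l,F());break
print(F(),env.get_state()['time'])
env.grip(.034);go(p,f*t,v=.1,L=.054+.07)
go([0,.05,.30],0,v=.2);print(red(),env.get_state()['time'])
p,d,L=shot("scene","s3",(230,160,350,270),6)
```

```text
False [ 0.   0.4 -0.3]
0.016278398047705953 [-0.2 -0.1 -1. ]
[0.1 0.1 0.2] 30.275
(105, [[-46.0, 56.0, 147.0], [-20.0, 63.0, 162.0], [6.0, 66.0, 172.0]]) 32.2833
```

View pics/s3.png

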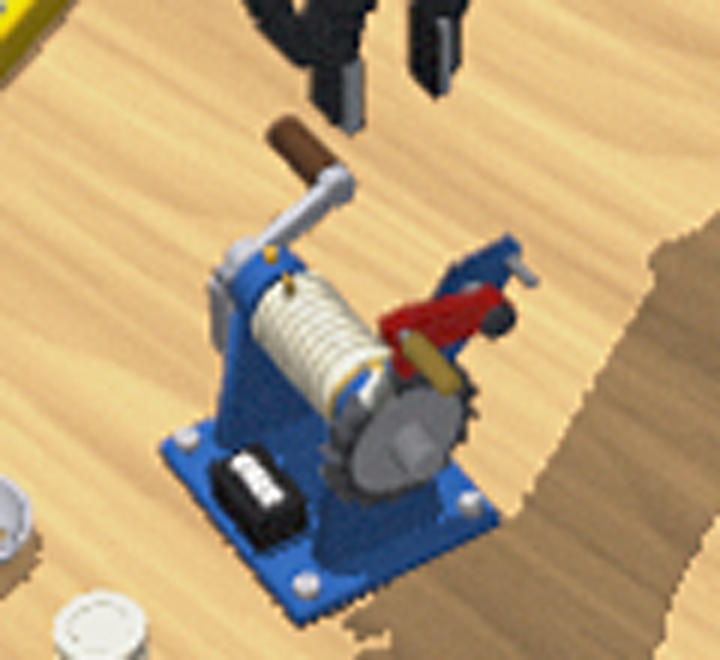

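The pawl is down at (440,330), with its nose just in front of the white tooth (372,388). Now I'll ease the crank back with closed fingertips along the tangent.

Run:
```python
from h import *
env.grip(0.0,20)
phi=.33
tan=np.array([-np.sin(phi),0,-np.cos(phi)]); tw=w2(tan*1)[0]-w2([0,0,0])[0]
def tip(a,back): return crank(a)[0]-tan*(.010+back)
go([-.02,-.05,.30],0,v=.25)
env.reach(*pose(tip(.19,.05),phi,L=.073))
go(tip(.19,.006),phi,v=.08,L=.073);env.dwell(.2)
def Fm(n=8):
    r=[]
    for _ in range(n): r.append(env.get_state()['force']); env.dwell(.01)
    return np.array(r).mean(0)
f0=Fm()
# outside force along -tangent = push on the knob
G=lambda:-(Fm()-f0)@tw
print('stage1',go(tip(.06,0),phi,v=.02,L=.073,sf=4),G(),env.get_state()['time'])
h=go(tip(-.09,0),phi,v=.003,L=.073,sf=3.2);s=env.get_state()
g=G();print('stage2',h,g,s['time'],toW(s['tcp_pos'])-pose([0,0,0],0)[0]*0, (Fm()-f0).round(1))
pos=s['tcp_pos'].copy()
for i in range(40):
    if g>4.9 or env.get_state()['time']>60: break
    pos=pos+tw*(.0002 if g<3.5 else .0001)
    env.movel(pos,velocity=.003);g=G();print(round(g,2),end=' ')
t0=env.get_state()['time'];print('hold',t0)
for i in range(5): env.dwell(.1);print(round(G(),2),end=' ')
s=env.get_state();P=toW(s['tcp_pos'])+.073*np.array([-np.sin(phi),0,-np.cos(phi)])+tan*.01;print('knob est',P,s['time'],(Fm()-f0).round(1))
```

```text
stage1 False 0.02885258723605525 35.6917
stage2 True 4.335826963805426 37.1333 [-0.02594051 -0.10200089  0.19221523] [ 1.1 -0.2  4.2]
4.04 5.13 hold 37.9667
5.06 4.96 5.25 5.3 5.08 knob est [-0.05281527 -0.10201435  0.11355573] 38.8 [ 2.2 -0.6  5.5]
```

The push held at about 5.1 N for roughly 0.8 s with the knob at a ≈ 0. I'll back off along the tool axis and verify.

Run:
```python
from h import *
phi=.33;s=env.get_state();tw=w2([-np.sin(phi),0,-np.cos(phi)])[0]-w2([0,0,0])[0]
env.movel(s['tcp_pos']-tw*.004,velocity=.01);env.movel(s['tcp_pos']-tw*.08,velocity=.1)
go([-.045,-.06,.27],0,v=.15)
p,d,L=shot("wrist","w3")
m=(L[...,2]>.10)&(L[...,2]<.16)&(L[...,1]<-.083)&(L[...,1]>-.12)&(np.abs(L[...,0]+.05)<.03)
q=L[m]*1000;x=(np.percentile(q[:,0],2)+np.percentile(q[:,0],98))/2;z=np.percentile(q[:,2],95)-10
print('knob',x,z,'a',np.arctan2(x,z-100)+1.309)
print(red(),F(),env.get_state()['time'])
p2,_,_=shot("scene","s4",(230,160,350,270),5)
a=cv2.imread("pics/s4.png");b=p[0:250,180:420]
b=cv2.resize(b,None,fx=.83,fy=.83) if 0 else b
o=np.zeros((550,800,3),np.uint8);o[:,:560]=a[:550,:560];o[:250,560:800]=b;cv2.imwrite("pics/fin.png",o)
```

```text
knob -52.786770235482436 114.08443648562282 a -0.001053078066047597
(110, [[-44.0, 56.0, 149.0], [-20.0, 63.0, 161.0], [7.0, 65.0, 169.0]]) [ 0.5 -0.1 -0.5] 41.1417
```

View pics/fin.png

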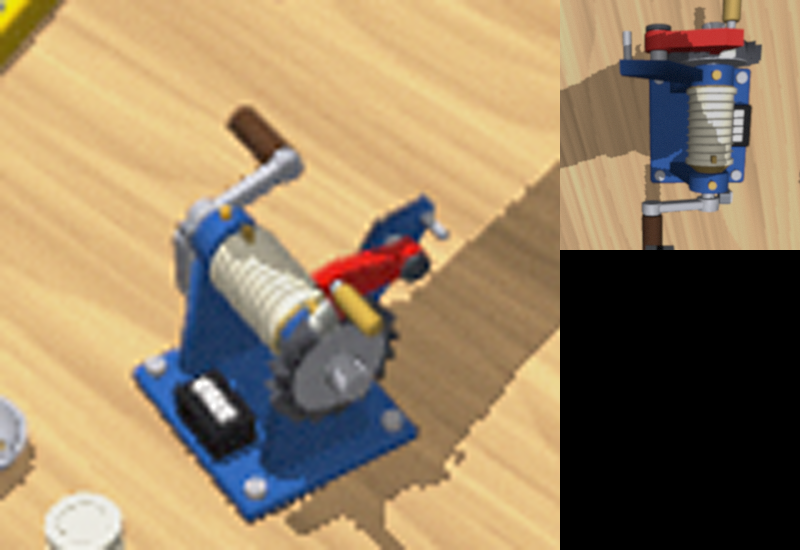

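The white tooth (323,315) is up against the pawl nose, the pawl is down, and the arm is clear, so I'm handing in.

```bash
python3 -c "
from h import *
env.dwell(.3);job.job_done()"
```

```text
the job is handed in; nothing more can be done
```

The job is done and handed in at about 41.5 s on the robot's clock. I threw the pawl over onto its stop and wound the spindle back from about 1.66 to 0.19 rad. With the pawl lowered in front of the white tooth, I pressed the crank back at about 5.1 N for roughly 0.8 s, then withdrew.

**Last checks:** the spindle measured about 0.00 rad and the pawl was down against the white tooth. The arm was clear, with the force reading near zero. The gripper never worked near the former or the other things on the desk, though I did not re-measure where those things stand.

**Not measured:** the force on the pawl itself. From the 5.1 N pull I estimate about 5.7 N, above the 3 N needed and well below the 15 N limit.

**Disagreement:** the wrist view put the base about 3 mm from the fit I used. I kept the fit that matched the knobs and the pivot, and no move hit its force stop apart from the intended press.

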